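# Set the air gate of the dust extractor to the red clip

## Task

Free the rotary air gate on the plywood board and set it: with closed fingers, push the black knob of its lever along the scale fully against the open stop (the end with the longest tick lines), then push it back until the pointer is centred over the red clip, and leave it there, fingers clear. Only push, gently: do not grip or lift anything, do not drag the board, do not shift the clip, and leave the loose things on and beside it where they are.

Things in the scene. Friction and masses are not known exactly. Their poses are not given: they have to be found in the camera images.
- air_gate: plywood board, 275 x 260 x 18 mm, about 5 kg, loose, with a round gate screwed on (130 mm across, 60 mm high). Origin: on the ring's turning axis, at the board's underside; z up. The board spans x -185..90, y -130..130 mm. A white scale (64 to 106 mm from the axis, top at 38 mm) lies on the -x side; two brass posts (50 mm high, 85 mm from the axis) mark the stops
- gate_lever (a joint): turn of ring and lever, rad: 0 closed (shortest tick) to 1.571 fully open stop (longest tick). In air_gate's frame the lever points from the axis at angle 2.356 + value, counterclockwise from +x seen from above: 0 is towards (-x, +y), 1.571 towards (-x, -y). Stiff (0.12 N m, about 1 N at the knob); stays where it is left
- knob_top (a point): centre of the top of the lever's upright black knob: cylinder 16 mm across, from 48 to 92 mm above the table, 116 mm from the axis of rotation. Its sides are clear all round
- pointer (a point): point on the centre line of the slim (5 mm wide) aluminium pointer, the part of the lever between ring and knob, 102 mm from the axis, 48 mm above the table
- red_clip (a point): centre of the red clip on the outer rim of the white scale, 10 mm wide along the arc, 102 mm from the axis, 40 mm above the table, under the path of the pointer. It sits stiffly on the scale, and marks the wanted setting
- hole_saw: blue hole saw, 52 mm across, 39 mm high, standing loose on the board's front corner on its +y side; origin at the centre of its underside
- tape_1: roll of black tape, 62 mm across, 19 mm high, lying loose on the board's front corner on its -y side; origin at the centre of its underside
- glue_bottle: white glue bottle with orange nozzle, 46 mm across, 129 mm high, standing on the table right of the board; origin at the centre of its underside
- pliers: pliers with blue handles, 53 x 174 x 14 mm, lying on the table right of the board; origin at the centre of its underside

How it is judged:
On the way, in this order (a step that is already met when the one before it is completed fails the run):
1. the lever is pushed to its open stop (within 0.05 rad) (value of joint gate_lever above 1.52 rad), for 0.1 s.
2. the pointer is brought back over the red clip (horizontal distance between pointer and red_clip below 0.005 m), for 0.2 s.
At the end, for the whole second after the job is handed in: the pointer rests with its centre line within 5 mm of the centre of the red clip (half the clip's width), after the lever has been at the open stop; the board and the clip are within 15 mm and each loose thing within 20 mm of where it began (horizontal distance between pointer and red_clip below 0.005 m and velocity of joint gate_lever between -0.03 and 0.03 rad/s and distance of each of air_gate, red_clip from where it was at the start of the episode below 0.015 m and distance of each of hole_saw, tape_1, glue_bottle, pliers from where it was at the start of the episode below 0.02 m); the robot touches nothing.
It fails at once if the fingers press on the gate with more than 25 N (a grip, or a rough push) (contact force between the fingers and air_gate above 25 N).
It fails at once if the board is dragged more than 15 mm or lifted or tipped (distance of air_gate from where it was at the start of the episode above 0.015 m or height (world z) of air_gate above 0.006 m or angle between air_gate's own z axis and vertical above 0.05 rad).
It fails at once if the red clip is shifted more than 15 mm (distance of red_clip from where it was at the start of the episode above 0.015 m).
It fails at once if a loose bystander is moved more than 20 mm (distance of any of hole_saw, tape_1, glue_bottle, pliers from where it was at the start of the episode above 0.02 m).
It also fails if it takes over 51 s, if anything falls off the work surface, if the arm or the gripper's body presses on something with over 40 N, if the wrist force passes 120 N, or if a joint passes its speed limit or range.

## Robot

A 6-joint arm with a two-finger parallel gripper is mounted at the origin on a cart in front of the work surface, level with it; the furniture and walls round the work are solid. World frame = base frame: x ahead of the robot, y to its left, z up, the work surface at z = 0. Lengths are in m, angles in rad, forces in N, time in s.
With the tool pointing down it reaches from about 0.225 to 0.875 m from the base axis. Payload 3.4 kg.
Tool frame: the origin (TCP) lies on the centre line of the jaws, within the pads' length; the fingertips stand 22 mm ahead of it and the grasp point (between the pads) lies 3 mm ahead of it; z points along the fingers, y is the line along which they close (so a half turn about z gives the same grasp; the last joint's range is limited). The gripper opens to 85 mm and grips with 20 to 120 N. Pads are 22 mm wide; open, the fingers measure 114 mm over their backs; the gripper's body (76 mm by 85 mm) begins 54 mm behind the grasp point. The pads swing forward as they close: fully open they stand 13 mm farther back than shut.
Start: joints at [1.117, 0.276, 1.505, -0, 1.361, -0.121], TCP at [0.188, 0.543, 0.253] pointing down, gripper open.
Joint ranges: [-2.89, 2.89], [-0.75, 2.08], [0.22, 2.7], [-1.18, 4.32], [0.11, 2.71], [-2.7, 2.7]. Speed limits (rad/s): [2.57, 2.57, 3.14, 3.14, 3.14, 3.14].

## Interface

Orientations are given as a unit quaternion [w, x, y, z].
In Python, from rig import manip, job, get_image gives the robot as it stands (manip), with the cameras as plain functions and the job (job).
- The arm moves only by the shell command python3 steer.py 'ROWS' [OPENING] [FORCE]. ROWS is rows parted by semicolons, their numbers by spaces, 1 to 5 of them, each of 4 numbers: dx, dy, dz in m, then a turn about the tool's z in rad; each row shifts and turns the commanded pose from where the row before left it, along the tool's axes as they then stand; what a row does not reach is not made up. A row lasts 1/12 s, in which the tool goes at most 0.0417 m and 0.125 rad, less where a joint would pass 70% of its speed; a pose out of reach is approached as far as the arm can. OPENING is the finger opening in m, set as the command begins (- or left out keeps the last). The fingers move at their own pace and stop on an object; FORCE is the grip in N (left out, the last holds). Time passes only in rows, so rows that do not move let the fingers close. It prints the time, the measured TCP pose, the force, the opening and the grip force at its end.
- manip.get_state(): the state, without advancing time (a new reading comes with each control period).
- get_image(name): name is "scene" or "top" or "wrist"; returns a dict with "img" (480x640x3 uint8, red, green, blue), "camera_matrix" (3x3 intrinsics, pixels), "k1" (the pictures are not rectified: a ray, as slopes to the right and down, at radius r is drawn at 1 + k1 r^2 times it, then the intrinsics apply), "T" (4x4, takes a point from camera to world coordinates); the wrist camera has in their place "hand_eye" (4x4, takes a point from camera to tool coordinates, whose origin is the TCP and whose axes are the flange's). Camera axes: x right, y down, z forward; pixel columns grow to the right and rows downward; lengths in m; the calibration is good to about 2 mm. A picture is of the moment at which its call begins: read the wrist's pose just before it. There is no depth.
- job.sign_off(): hands the job in; it is judged then, once.
The state is a dict: "clock": time; "qpos": joint angles; "qd": joint speeds; "effort": joint torques, N m; "position": TCP position; "ee_rot": TCP orientation; "contact_force": force on the tool from outside, world axes, zero at the start; "moment": the same for the moment, N m; "width": finger opening in m; "gripper_force": force on a finger pad.
Only numpy, scipy, OpenCV 4.12 (cv2) and the standard library are available. Lean on these libraries where they do the work, as an engineer would, in place of code of your own. Each camera call takes 0.05 s, during which the arm holds its last target. There are 200 camera calls.

## Working session

There is one attempt and no reset: what is moved stays moved. The work goes in short steps, Python scripts to look and compute and a shell command to move; the robot and the scene stay as the last step left them, time stands still between calls to the robot, and variables do not carry over. Pictures are saved under pics/ and viewed, at most 10 in all, crops included, and the job is handed in when it is done.

```bash
ls; mkdir -p pics; cat > h.py <<'E'
import numpy as np,cv2
from rig import manip, job, get_image
def ray(im,u,v,T=None):
    K=im["camera_matrix"];k=im["k1"]
    d=np.array([(u-K[0][2])/K[0][0],(v-K[1][2])/K[1][1]]);p=d.copy()
    for _ in range(30): p=d/(1+k*(p@p))
    T=np.array(im["T"] if T is None else T)
    return T[:3,3],T[:3,:3]@np.array([p[0],p[1],1])
def atz(im,u,v,z,T=None):
    o,d=ray(im,u,v,T); return o+d*(z-o[2])/d[2]
def proj(im,P):
    T=np.array(im["T"]);c=T[:3,:3].T@(np.array(P)-T[:3,3]);x=c[:2]/c[2]
    x=x*(1+im["k1"]*(x@x));K=np.array(im["camera_matrix"]);return K[:2,:2]@x+K[:2,2]
E
python3 - <<'E'
from h import *
import pickle
for n in("top","scene"):
    im=get_image(n);pickle.dump(im,open(n+".pkl","wb"));cv2.imwrite(f"pics/{n}0.png",im["img"][:,:,::-1])
    print(n,im["T"],im["camera_matrix"],im["k1"])
print(manip.get_state())
E
```

```text
pics
rig.py
steer.py
top [[ 0.02116879 -0.99147956  0.12853075  0.34485808]
 [-0.99955419 -0.02369588 -0.01816395 -0.11377187]
 [ 0.02105483 -0.12808895 -0.99153917  1.29329935]
 [ 0.          0.          0.          1.        ]] [[597.13578189   0.         311.97791647]
 [  0.         597.13578189 233.34918854]
 [  0.           0.           1.        ]] 0.041698041872411516
scene [[ 0.63723729 -0.3705105   0.67575929 -0.24720541]
 [-0.77035065 -0.33138332  0.54474303 -0.74076334]
 [ 0.02210235 -0.86770218 -0.49659281  0.61041971]
 [ 0.          0.          0.          1.        ]] [[570.21009152   0.         320.17370579]
 [  0.         570.21009152 249.84512182]
 [  0.           0.           1.        ]] -0.12461305512555405
{'clock': 0.1, 'qpos': array([ 1.11696619e+00,  2.76567655e-01,  1.50601364e+00,  2.54937298e-05,
        1.36071470e+00, -1.21029403e-01]), 'qd': array([-2.89490851e-04, -5.93607062e-05, -4.10701653e-03,  1.27307800e-03,
        3.84649382e-04,  5.09733060e-04]), 'effort': array([ 2.35276420e-03, -4.17705774e+01, -2.46403348e+01, -3.41551149e-04,
        5.82462730e-03,  2.97707425e-05]), 'position': array([0.18766722, 0.54304969, 0.25250288]), 'ee_rot': array([-2.53391548e-04,  1.65636091e-01,  9.86186574e-01, -8.13197314e-04]), 'contact_force': array([-0.47001367,  0.48917065, -0.17991767]), 'moment': array([ 0.02082284,  0.01578674, -0.03990768]), 'gripper_force': 0.0, 'width': 0.08518446832042176}
```

View pics/top0.png

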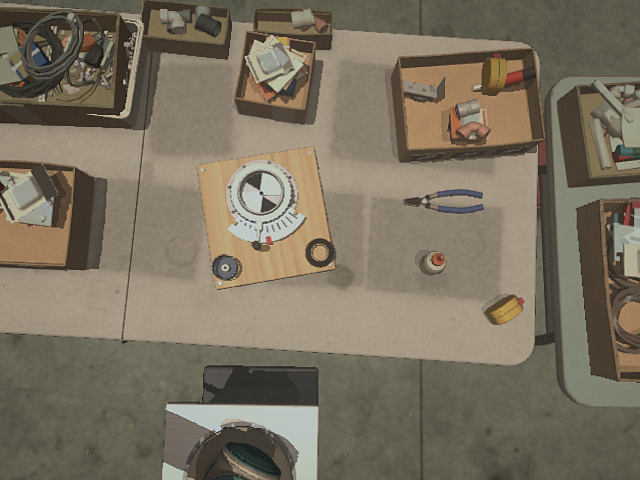

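View pics/scene0.png

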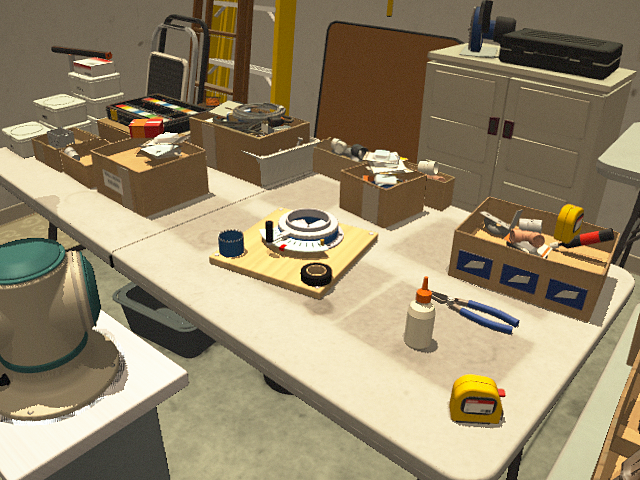

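Top view: the board is at about u 197–335, v 147–290, with the gate axis near (262,193). The knob is near (257,245), the red clip near (269,241), the hole saw at (226,267) and the tape at (320,252). The pointer is near mid-scale. I'll zoom in.

```bash
python3 - <<'E'
from h import *
import pickle
im=pickle.load(open("top.pkl","rb"));c=im["img"][140:300,185:345,::-1]
cv2.imwrite("pics/top_c.png",cv2.resize(c,(600,600),interpolation=cv2.INTER_CUBIC)) 
s=pickle.load(open("scene.pkl","rb"))["img"][190:310,200:390,::-1]
cv2.imwrite("pics/sc_c.png",cv2.resize(s,(760,480),interpolation=cv2.INTER_CUBIC))
E
```

```text
(no output)
```

View pics/top_c.png

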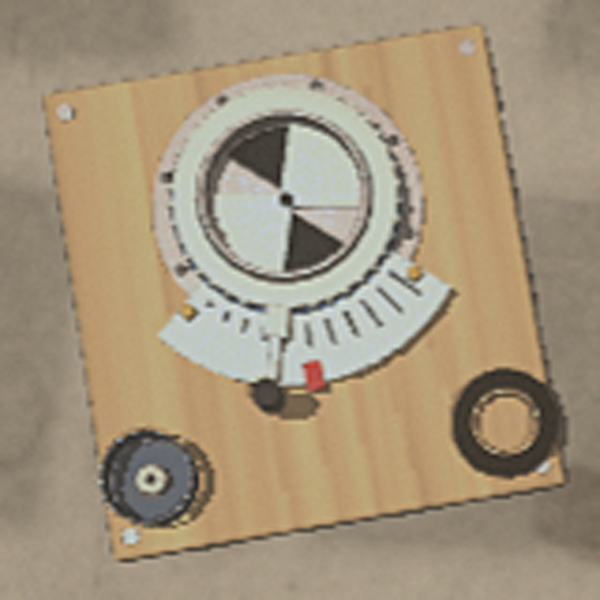

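View pics/sc_c.png

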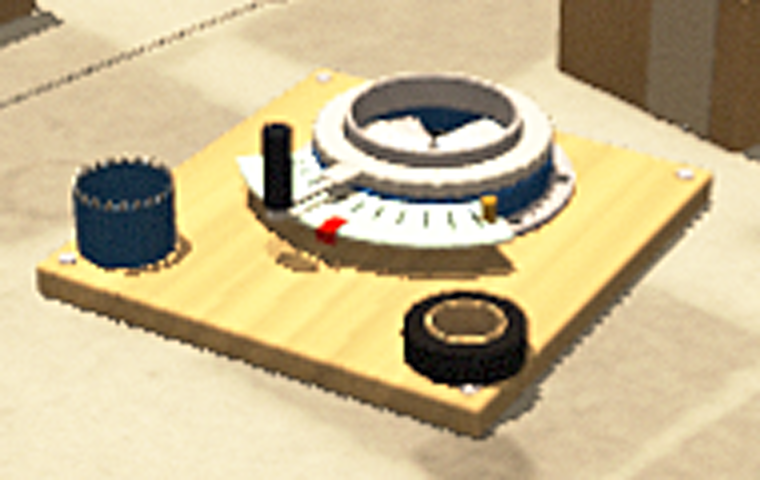

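The crops show the board's four corners at crop pixels (45,95), (482,27), (567,482) and (117,560). The post tops are at (188,312) and (415,272), the knob top at (266,390), and the clip at (314,376). The longest ticks are at the right end, so the open stop is on the -y side.

```bash
cat > fit.py <<'E'
from h import *
import pickle
from scipy.optimize import least_squares
im=pickle.load(open("top.pkl","rb"));f=lambda u,v:(u/3.75+185,v/3.75+140)
obs=[((.09,.13,.018),(45,95)),((.09,-.13,.018),(482,27)),((-.185,-.13,.018),(567,482)),((-.185,.13,.018),(117,560))]
R=lambda t:np.array([[np.cos(t),-np.sin(t),0],[np.sin(t),np.cos(t),0],[0,0,1]])
W=lambda p,q:R(p[2])@np.array(q)+[p[0],p[1],0]
g=lambda p:np.concatenate([proj(im,W(p,q))-f(*c) for q,c in obs])
p=least_squares(g,[.5,0,0]).x
print("pose",p,"res",g(p).round(1))
for n,(u,v,z) in dict(clip=(314,376,.04),knob=(266,390,.092),post1=(188,312,.05),post2=(415,272,.05),saw=(150,478,.05),tape=(507,423,.037)).items():
    w=atz(im,*f(u,v),z);b=R(-p[2])@(w-[p[0],p[1],0]);a=np.arctan2(b[1],b[0])%(2*np.pi)
    print(n,w.round(4),b.round(4),"r",np.hypot(*b[:2]).round(4),"val",round(a-2.356,3))
# independent: scene
s=pickle.load(open("scene.pkl","rb"));h=lambda u,v:(u/4+200,v/4+190)
print("scene clip",atz(s,*h(331,229),.04),"knob",atz(s,*h(277,130),.092),"bottle",atz(s,420,342,0))
for q in [(.09,.13,.018),(.09,-.13,.018),(-.185,-.13,.018),(-.185,.13,.018)]: print(((proj(s,W(p,q))-[200,190])*4).round())
E
python3 fit.py
```

```text
pose [ 0.59052306 -0.02788865  0.19410852] res [-0.6 -0.3  0.7 -1.4  0.3  0.7 -0.4  0.9]
clip [ 0.4904 -0.0458  0.04  ] [-0.1017  0.0017  0.04  ] r 0.1017 val 0.769
knob [ 0.4762 -0.0231  0.092 ] [-0.1113  0.0268  0.092 ] r 0.1144 val 0.549
post1 [0.5236 0.0251 0.05  ] [-0.0554  0.0649  0.05  ] r 0.0853 val -0.078
post2 [ 0.5494 -0.1012  0.05  ] [-0.0545 -0.064   0.05  ] r 0.0841 val 1.652
saw [0.4303 0.0425 0.05  ] [-0.1436  0.1     0.05  ] r 0.175 val 0.178
tape [ 0.4667 -0.155   0.037 ] [-0.146  -0.1009  0.037 ] r 0.1775 val 1.39
scene clip [ 0.4865823  -0.05172611  0.04      ] knob [ 0.47506699 -0.02646304  0.092     ] bottle [ 0.453601   -0.39897528  0.        ]
[315.  66.]
[712. 171.]
[476. 411.]
[ 29. 266.]
```

```bash
A='-.0278 -.0254 0 0;-.0278 -.0254 0 0;-.0278 -.0254 0 0;-.0278 -.0254 0 0;-.0278 -.0254 0 0'
python3 steer.py '-.02 -.018 0 0;-.0278 -.0254 0 0;-.0278 -.0254 0 0;-.0278 -.0254 0 0;-.0278 -.0254 0 0' 0 20
python3 steer.py '-.0278 -.0254 0 0;-.0278 -.0254 0 0;-.0278 -.0254 0 0;-.0278 -.0254 0 0;-.0278 -.0254 0 0'
python3 steer.py '-.0278 -.0254 0 0;-.0278 -.0254 0 0;-.0278 -.0254 0 0;-.0278 -.0254 0 0;-.02 -.018 0 0'
```

```text
clock: 0.52
position: [0.2729, 0.3859, 0.2528]
ee_rot: [-0.0, 0.165, 0.986, -0.0]
contact_force: [1.7, -0.4, -0.1]
width: 0.0255
gripper_force: 0.0
clock: 0.93
position: [0.3628, 0.2204, 0.2531]
ee_rot: [-0.0, 0.165, 0.986, 0.0]
contact_force: [1.4, 0.4, 0.6]
width: -0.0001
gripper_force: 0.0
clock: 1.35
position: [0.4486, 0.0634, 0.2531]
ee_rot: [0.0, 0.166, 0.986, -0.0]
contact_force: [0.7, 0.9, -0.1]
width: 0.0001
gripper_force: 0.0
```

```bash
python3 steer.py '0 0 0 .12;0 0 0 .12;0 0 0 .12;0 0 0 .12;0 0 0 .12'
python3 steer.py '0 0 0 .12;0 0 0 .12;0 0 0 .12;0 0 0 .12;0 0 0 .12'
python3 steer.py '0 0 0 .08;0 0 0 0;0 0 0 0'
cat > w.py <<'E'
import sys,pickle
from h import *
from scipy.spatial.transform import Rotation as Ro
st=manip.get_state();im=get_image("wrist")
q=st["ee_rot"];T=np.eye(4);T[:3,:3]=Ro.from_quat([q[1],q[2],q[3],q[0]]).as_matrix();T[:3,3]=st["position"]
im["T"]=T@im["hand_eye"];pickle.dump(im,open(sys.argv[1]+".pkl","wb"));cv2.imwrite(f"pics/{sys.argv[1]}.png",im["img"][:,:,::-1])
print(st["position"],T[:2,0],st["contact_force"],st["qpos"]);print(im["T"])
for n,P in dict(clip=(.489,-.048,.04),knob=(.4755,-.024,.092),post2=(.5494,-.1012,.05)).items(): print(n,proj(im,P))
E
python3 w.py w1
```

```text
clock: 1.77
position: [0.4473, 0.066, 0.2529]
ee_rot: [-0.001, 0.453, 0.892, -0.0]
contact_force: [-0.8, -0.9, 0.3]
width: -0.0
gripper_force: 0.0
clock: 2.18
position: [0.4473, 0.0662, 0.2529]
ee_rot: [-0.0, 0.696, 0.718, -0.0]
contact_force: [-0.4, 0.6, 0.1]
width: -0.0
gripper_force: 0.0
clock: 2.43
position: [0.4474, 0.0662, 0.253]
ee_rot: [-0.0, 0.721, 0.693, -0.0]
contact_force: [0.0, 1.7, 0.5]
width: -0.0002
gripper_force: 0.0
[0.44738759 0.06622824 0.25302053] [0.03987189 0.9992048 ] [0.04469438 1.72349195 0.54503627] [-7.14278245e-03  8.98009547e-02  1.74563860e+00  6.68978012e-05
  1.30676571e+00  3.27221858e-02]
[[ 9.99176523e-01 -3.91237278e-02 -1.07521985e-02  4.51136425e-01]
 [-4.05694212e-02 -9.59217971e-01 -2.79740962e-01  1.36424776e-01]
 [ 6.30807232e-04  2.79946812e-01 -9.60015304e-01  3.73456390e-01]
 [ 0.00000000e+00  0.00000000e+00  0.00000000e+00  1.00000000e+00]]
clip [362.42006855 318.57025871]
knob [354.25300773 323.4768122 ]
post2 [417.96315841 363.60889356]
```

View pics/w1.png

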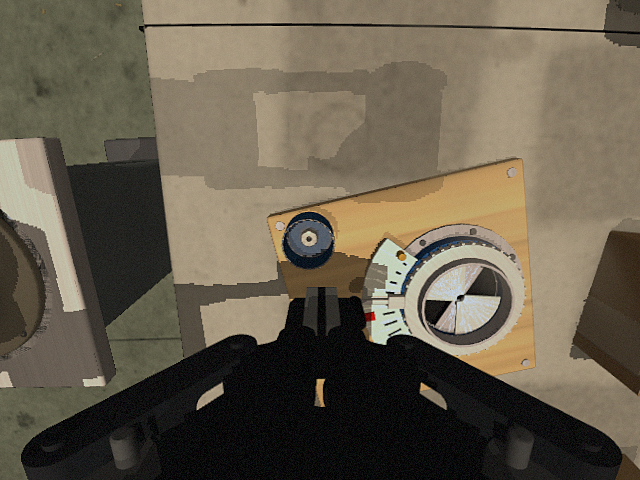

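Wrist view: the clip is at (370,316), post 1's top at (402,256), and the board corners at (267,215), (521,158) and (535,373). The fingers hide the knob. I'll cross-check these against the top-camera fit.

```bash
python3 - <<'E'
from h import *
import pickle
im=pickle.load(open("w1.pkl","rb"));t=pickle.load(open("top.pkl","rb"))
for n,u,v,z,c in [("clip",370,316,.04,(314,376)),("post1",402,256,.05,(188,312)),("cBL",267,215,.018,(117,560)),("cTL",521,158,.018,(45,95)),("cTR",535,373,.018,(482,27)),("saw",308,239,.05,(150,478))]:
    print(n,atz(im,u,v,z).round(4),atz(t,c[0]/3.75+185,c[1]/3.75+140,z).round(4))
E
```

```text
clip [ 0.4973 -0.0452  0.04  ] [ 0.4904 -0.0458  0.04  ]
post1 [0.528  0.0258 0.05  ] [0.5236 0.0251 0.05  ]
cBL [0.3909 0.0667 0.018 ] [0.3858 0.0632 0.018 ]
cTL [0.6558 0.1158 0.018 ] [0.6532 0.1158 0.018 ]
cTR [ 0.7071 -0.1463  0.018 ] [ 0.7007 -0.1365  0.018 ]
saw [0.4347 0.0473 0.05  ] [0.4303 0.0425 0.05  ]
```

```bash
python3 steer.py '-.027 .017 0 0;-.026 .0168 0 0;0 0 0 0'
python3 steer.py '0 0 .034 0;0 0 .034 0;0 0 .034 0;0 0 .034 0;0 0 .033 0'
python3 steer.py '0 0 0 0;0 0 0 0'
cat > arc.py <<'E'
import sys
from h import *
from scipy.spatial.transform import Rotation as Ro
# arc.py delta rows : tool-frame row for rotating CCW delta about the axis in n rows
d,n=float(sys.argv[1]),int(sys.argv[2]);s=manip.get_state();q=s["ee_rot"]
M=Ro.from_quat([q[1],q[2],q[3],q[0]]).as_matrix()
C=np.array([.593,-.027,0]);P=s["position"];r=P-C;r[2]=0
a=d/n;ro=Ro.from_rotvec([0,0,a]).as_matrix()
print("row",(M.T@(ro@r-r)).round(4),"turn",round(-a,4))
R=Ro.from_rotvec([0,0,np.arctan2(M[1,0],M[0,0])]).as_matrix()
print("pos",P,"axis in tool",(M.T@-r).round(4),"radius",np.hypot(*r[:2]),"tool x deg",np.degrees(np.arctan2(M[1,0],M[0,0])),"F",s["contact_force"])
# val if the knob touches the -x / +x face (offset 19mm)
for sg in(-1,1):
    k=P+sg*.019*M[:,0]; print(sg,"knob",k[:2],"val if touching",(np.arctan2(k[1]-C[1],k[0]-C[0])%(2*np.pi)-.194-2.356).round(3))
E
python3 arc.py 1 10; python3 w.py w2
```

```text
clock: 2.73
position: [0.4822, 0.0081, 0.2533]
ee_rot: [0.002, 0.722, 0.692, -0.0]
contact_force: [0.2, 0.0, 0.3]
width: -0.0001
gripper_force: 0.0
clock: 3.15
position: [0.4788, 0.012, 0.083]
ee_rot: [0.0, 0.721, 0.693, 0.0]
contact_force: [0.2, -0.2, 0.1]
width: 0.0001
gripper_force: 0.0
clock: 3.32
position: [0.4779, 0.0121, 0.0833]
ee_rot: [-0.002, 0.722, 0.692, -0.001]
contact_force: [0.1, -0.6, 0.3]
width: -0.0001
gripper_force: 0.0
row [-0.0118 -0.0028  0.    ] turn -0.1
pos [0.47790755 0.01213937 0.0833317 ] axis in tool [-0.0344  0.1166 -0.0005] radius 0.12156547077302103 tool x deg 87.63702374419812 F [ 0.0665057  -0.5744799   0.27862189]
-1 knob [ 0.47712417 -0.00684447] val if touching 0.419
1 knob [0.47869092 0.03112321] val if touching 0.121
[0.47790755 0.01213937 0.0833317 ] [0.04123002 0.99914955] [ 0.0665057  -0.5744799   0.27862189] [-1.20410524e-01  2.99715523e-01  1.95402067e+00  2.16125346e-04
  8.92142388e-01 -7.93059190e-02]
[[ 0.99911624 -0.03941179 -0.01460962  0.48218998]
 [-0.04192427 -0.95933641 -0.27913441  0.08225808]
 [-0.00301435  0.27950022 -0.9601409   0.20379937]
 [ 0.          0.          0.          1.        ]]
clip [343.47681319 381.53431225]
knob [316.49779689 418.17063383]
post2 [448.355567   463.68185472]
```

View pics/w2.png

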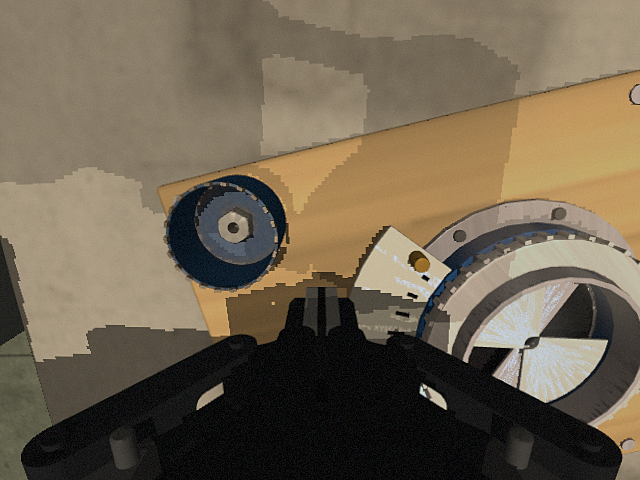

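```bash
python3 steer.py '-.0059 -.0016 0 -.05;-.0059 -.0016 0 -.05;-.0059 -.0016 0 -.05;-.0059 -.0016 0 -.05;-.0059 -.0016 0 -.05'
python3 steer.py '-.0059 -.0016 0 -.05;-.0059 -.0016 0 -.05;-.0059 -.0016 0 -.05;-.0059 -.0016 0 -.05;-.0059 -.0016 0 -.05'
python3 arc.py .3 5
```

```text
clock: 3.78
position: [0.4749, -0.018, 0.0871]
ee_rot: [0.002, 0.629, 0.778, 0.002]
contact_force: [0.5, 2.2, -0.3]
width: 0.0001
gripper_force: 0.8
clock: 4.2
position: [0.4762, -0.0486, 0.0872]
ee_rot: [0.002, 0.527, 0.85, 0.001]
contact_force: [0.4, 1.2, -0.4]
width: -0.0
gripper_force: 0.8
row [-0.0069 -0.0017  0.    ] turn -0.06
pos [ 0.47624917 -0.04855798  0.08718238] axis in tool [-0.0326  0.1142  0.0007] radius 0.11872448170512073 tool x deg 116.38560724885545 F [ 0.37214548  1.24463332 -0.4338502 ]
-1 knob [ 0.48469293 -0.06557856] val if touching 0.934
1 knob [ 0.46780541 -0.03153739] val if touching 0.628
```

```bash
python3 steer.py '-.0058 -.0015 0 -.05;-.0058 -.0015 0 -.05;-.0058 -.0015 0 -.05;-.0058 -.0015 0 -.05;-.0058 -.0015 0 -.05'
python3 steer.py '-.0058 -.0015 0 -.05;-.0058 -.0015 0 -.05;-.0058 -.0015 0 -.05;-.0058 -.0015 0 -.05;0 0 0 0'
python3 arc.py .06 3
```

```text
clock: 4.62
position: [0.4849, -0.077, 0.0872]
ee_rot: [0.002, 0.417, 0.909, 0.001]
contact_force: [-0.1, 2.1, 0.7]
width: -0.0
gripper_force: 0.9
clock: 5.03
position: [0.4976, -0.0986, 0.087]
ee_rot: [0.003, 0.325, 0.946, 0.0]
contact_force: [-0.4, 0.8, 0.2]
width: -0.0001
gripper_force: 0.0
row [-0.0023 -0.0006  0.    ] turn -0.02
pos [ 0.49755209 -0.09858178  0.08703821] axis in tool [-0.0313  0.1151  0.0004] radius 0.11930740070853987 tool x deg 142.06765377719532 F [-0.43029798  0.82290571  0.20661057]
-1 knob [ 0.51253789 -0.11026151] val if touching 1.394
1 knob [ 0.48256629 -0.08690206] val if touching 1.089
```

```bash
python3 steer.py '-.0023 -.0006 0 -.02;-.0023 -.0006 0 -.02;-.0023 -.0006 0 -.02;-.0023 -.0006 0 -.02;-.0023 -.0006 0 -.02'
python3 steer.py '-.0012 -.0003 0 -.01;-.0012 -.0003 0 -.01;-.0012 -.0003 0 -.01;-.0012 -.0003 0 -.01;0 0 0 0'
python3 arc.py .06 3
```

```text
clock: 5.45
position: [0.5028, -0.1067, 0.0845]
ee_rot: [-0.0, 0.277, 0.961, 0.0]
contact_force: [-1.6, 2.2, 1.2]
width: -0.0001
gripper_force: 1.1
clock: 5.87
position: [0.5065, -0.1106, 0.0842]
ee_rot: [0.0, 0.258, 0.966, -0.0]
contact_force: [-1.4, 0.4, 0.8]
width: 0.0004
gripper_force: 0.8
row [-0.0023 -0.0006  0.    ] turn -0.02
pos [ 0.50645104 -0.11055332  0.08416098] axis in tool [-0.0333  0.1156 -0.    ] radius 0.12029912690159779 tool x deg 150.07971318132778 F [-1.42973924  0.35972444  0.80490999]
-1 knob [ 0.52291872 -0.12003042] val if touching 1.517
1 knob [ 0.48998336 -0.10107622] val if touching 1.215
```

Not yet at the stop, so I'll continue in small steps and watch the force.

```bash
python3 steer.py '-.0012 -.0003 0 -.01;-.0012 -.0003 0 -.01;-.0012 -.0003 0 -.01;-.0012 -.0003 0 -.01;0 0 0 0'
python3 steer.py '-.0012 -.0003 0 0;-.0012 -.0003 0 0;0 0 0 0'
python3 arc.py .06 3
```

```text
clock: 6.28
position: [0.51, -0.114, 0.0842]
ee_rot: [0.0, 0.239, 0.971, -0.0]
contact_force: [-1.8, 0.4, -0.0]
width: 0.0004
gripper_force: 0.8
clock: 6.53
position: [0.5117, -0.1153, 0.0842]
ee_rot: [-0.0, 0.239, 0.971, 0.0]
contact_force: [-2.4, -1.5, 0.1]
width: 0.0001
gripper_force: 1.1
row [-0.0023 -0.0006 -0.    ] turn -0.02
pos [ 0.51172553 -0.11525856  0.08416621] axis in tool [-0.031   0.1159 -0.    ] radius 0.11997963911612194 tool x deg 152.3347175319318 F [-2.43856727 -1.52470471  0.10376861]
-1 knob [ 0.52855335 -0.12408037] val if touching 1.576
1 knob [ 0.4948977  -0.10643676] val if touching 1.272
```

```bash
for i in 1; do python3 steer.py '-.0012 -.0003 0 0;-.0012 -.0003 0 0;0 0 0 0'; done
python3 w.py w3 | head -1
```

```text
clock: 6.78
position: [0.5118, -0.1154, 0.0842]
ee_rot: [-0.002, 0.239, 0.971, 0.001]
contact_force: [-5.2, 3.9, 4.2]
width: 0.0001
gripper_force: 3.5
[ 0.51178593 -0.1153967   0.0841606 ] [-0.8854642   0.46468005] [-5.17716647  3.87295094  4.16314538] [-0.35547798  0.35711651  1.85430901  0.00195612  0.93506817 -1.4441573 ]
```

```bash
python3 - <<'E'
from h import *
import pickle
im=get_image("top");pickle.dump(im,open("t2.pkl","wb"));c=im["img"][140:300,185:345,::-1]
w=pickle.load(open("w3.pkl","rb"))["img"][:,:,::-1]
cv2.imwrite("pics/t2c.png",np.hstack([cv2.resize(c,(420,420),interpolation=cv2.INTER_CUBIC),cv2.resize(w,(380,420))]))
E
```

```text
(no output)
```

View pics/t2c.png

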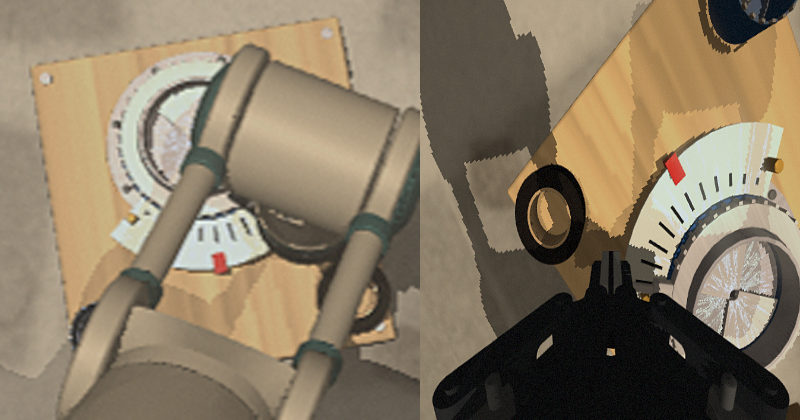

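The force rose to about 7.7 N with no further motion, so the lever is at the stop. The wrist inset shows the clip near (676,169), well clear of the fingers. Next I'll lift, cross over and come down on the far side, and measure the clip angle from the pictures.

```bash
python3 steer.py '.004 0 0 0;.006 0 -.01 0;0 0 -.02 0;0 0 -.02 0;0 0 0 0'
python3 steer.py '-.02 -.005 0 -.05;-.02 -.003 0 -.05;-.017 0 0 -.05;-.007 0 0 0;0 0 0 0'
python3 arc.py -.1 1
cat > red.py <<'E'
import sys,pickle
from h import *
for n in sys.argv[1:]:
    im=pickle.load(open(n+".pkl","rb"));g=im["img"].astype(int)
    m=((g[:,:,0]>130)&(g[:,:,1]<70)&(g[:,:,2]<80)).astype(np.uint8)
    k,l,s,c=cv2.connectedComponentsWithStats(m)
    for i in range(1,k):
        if s[i,4]>8:
            w=atz(im,*c[i],.04);print(n,c[i].round(1),s[i,4],w.round(4),"r",np.hypot(w[0]-.593,w[1]+.027).round(4),"val",((np.arctan2(w[1]+.027,w[0]-.593)%(2*np.pi))-.194-2.356).round(3))
E
python3 red.py top t2 w1 w3
```

```text
clock: 7.3
position: [0.5082, -0.1134, 0.1388]
ee_rot: [0.005, 0.239, 0.971, -0.001]
contact_force: [0.5, -1.1, 0.7]
width: -0.0005
gripper_force: 0.0
clock: 7.72
position: [0.5613, -0.1465, 0.1344]
ee_rot: [0.001, 0.166, 0.986, -0.0]
contact_force: [-0.8, 0.5, 0.3]
width: 0.0003
gripper_force: 0.0
row [ 0.0124 -0.0003 -0.    ] turn 0.1
pos [ 0.56129239 -0.14651501  0.13442321] axis in tool [ 0.0093  0.1233 -0.    ] radius 0.12364954335940492 tool x deg 160.84234867582413 F [-0.78664435  0.46374487  0.34402332]
-1 knob [ 0.57924009 -0.15275019] val if touching 2.053
1 knob [ 0.54334468 -0.14027982] val if touching 1.749
top [513.8  75.9] 100 [ 0.8656 -0.5714  0.04  ] r 0.6088 val 2.627
top [628.8 208.3] 10 [ 0.5772 -0.8097  0.04  ] r 0.7828 val 2.142
t2 [513.8  76.7] 84 [ 0.8639 -0.5715  0.04  ] r 0.6081 val 2.624
t2 [624.1 156.5] 13 [ 0.6899 -0.8045  0.04  ] r 0.7835 val 2.286
t2 [627.6 221.8] 9 [ 0.5481 -0.8057  0.04  ] r 0.78 val 2.105
w1 [372.3 316.3] 27 [ 0.4998 -0.0457  0.04  ] r 0.095 val 0.79
w3 [427.9 195.6] 438 [ 0.4949 -0.0482  0.04  ] r 0.1004 val 0.805
```

```bash
python3 steer.py '0 .003 .025 0;0 .003 .025 0;0 0 0 0'
python3 steer.py '.0059 .0003 0 .05;.0059 .0003 0 .05;.0059 .0003 0 .05;.0059 .0003 0 .05;.0059 .0003 0 .05'
python3 steer.py '.0059 .0003 0 .05;.0059 .0003 0 .05;.0059 .0003 0 .05;.0059 .0003 0 .05;.0059 .0003 0 .05'
python3 arc.py -.05 1
```

```text
clock: 7.97
position: [0.5573, -0.1379, 0.0803]
ee_rot: [-0.005, 0.166, 0.986, 0.001]
contact_force: [-1.3, 0.4, -0.2]
width: -0.0002
gripper_force: 0.0
clock: 8.38
position: [0.5354, -0.1268, 0.0855]
ee_rot: [0.001, 0.289, 0.957, -0.001]
contact_force: [1.7, -2.9, -0.8]
width: 0.0001
gripper_force: 1.0
clock: 8.8
position: [0.5134, -0.1072, 0.0858]
ee_rot: [0.001, 0.406, 0.914, -0.001]
contact_force: [-0.0, -2.1, 1.0]
width: -0.0001
gripper_force: 1.0
row [ 0.0056 -0.0002 -0.    ] turn 0.05
pos [ 0.51343745 -0.10720728  0.08575386] axis in tool [ 0.0061  0.1128 -0.    ] radius 0.11297524724238213 tool x deg 132.13614756432622 F [-0.04894513 -2.11535999  0.95723387]
-1 knob [ 0.5261844  -0.12129672] val if touching 1.546
1 knob [ 0.5006905  -0.09311783] val if touching 1.213
```

```bash
python3 steer.py '.0056 -.0002 0 .05;.0056 -.0002 0 .05;.0056 -.0002 0 .05;.0056 -.0002 0 .05;.0056 -.0002 0 .05'
python3 steer.py '.0023 0 0 .02;.0012 0 0 .01;0 0 0 0'
python3 arc.py -.05 1
python3 w.py w4 | head -1; python3 red.py w4
```

```text
clock: 9.22
position: [0.4963, -0.0852, 0.0858]
ee_rot: [0.002, 0.517, 0.856, -0.0]
contact_force: [1.1, -1.9, 0.1]
width: -0.0004
gripper_force: 1.0
clock: 9.47
position: [0.4945, -0.0818, 0.0852]
ee_rot: [0.001, 0.528, 0.849, 0.0]
contact_force: [0.2, -1.1, 1.4]
width: 0.0001
gripper_force: 0.6
row [ 0.0056 -0.0001 -0.    ] turn 0.05
pos [ 0.49454959 -0.08176203  0.08516417] axis in tool [5.500e-03 1.125e-01 1.000e-04] radius 0.11265595231523727 tool x deg 116.26858899525317 F [ 0.20000026 -1.14478969  1.3888628 ]
-1 knob [ 0.5029586  -0.09879988] val if touching 1.265
1 knob [ 0.48614058 -0.06472419] val if touching 0.931
[ 0.49454959 -0.08176203  0.08516417] [-0.44257937  0.89672864] [ 0.20000026 -1.14478969  1.3888628 ] [-3.02624506e-01  3.24031661e-01  1.90733051e+00 -2.13582345e-04
w4 [350.5 223.9] 596 [ 0.4942 -0.0466  0.04  ] r 0.1008 val 0.788
```

View pics/w4.png

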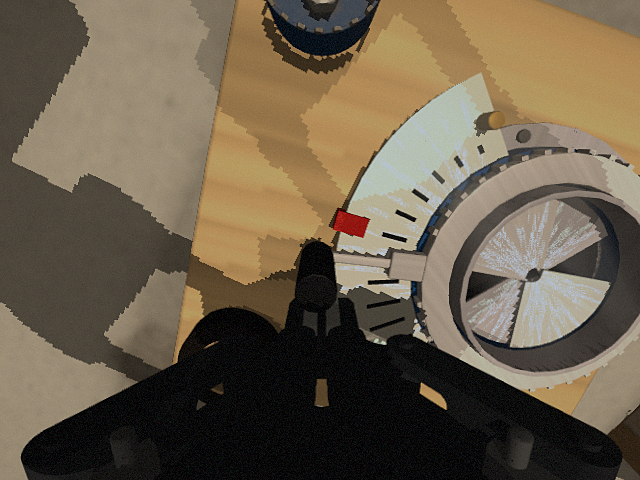

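The clip is at (350,223). The pointer runs from about (336,259) to (388,266) and is still short of the clip. I'll measure the remaining angle.

```bash
python3 - <<'E'
from h import *
import pickle
im=pickle.load(open("w4.pkl","rb"))
for u,v,z in [(338,259,.048),(362,261.5,.048),(388,266,.048),(350.5,223.9,.04),(496,119,.05)]:
    w=atz(im,u,v,z);print(u,v,w.round(4),"r",np.hypot(w[0]-.593,w[1]+.027).round(4),"val",((np.arctan2(w[1]+.027,w[0]-.593)%(2*np.pi))-.194-2.356).round(3))
g=im["img"];print([ (v,g[v,345].tolist()) for v in range(246,275,2)])
E
```

```text
338 259 [ 0.4953 -0.0636  0.048 ] r 0.1043 val 0.95
362 261.5 [ 0.5065 -0.0595  0.048 ] r 0.0924 val 0.951
388 266 [ 0.5191 -0.0559  0.048 ] r 0.0794 val 0.965
350.5 223.9 [ 0.4941 -0.0466  0.04  ] r 0.1008 val 0.788
496 119 [0.5275 0.0247 0.05  ] r 0.0834 val -0.077
[(246, [180, 170, 152]), (248, [186, 195, 210]), (250, [125, 116, 100]), (252, [70, 67, 56]), (254, [141, 126, 111]), (256, [190, 173, 156]), (258, [175, 158, 139]), (260, [169, 154, 137]), (262, [158, 143, 125]), (264, [186, 171, 144]), (266, [181, 189, 200]), (268, [181, 190, 198]), (270, [179, 163, 132]), (272, [181, 172, 143]), (274, [181, 167, 141])]
```

```bash
python3 steer.py '.0034 0 0 .03;.0034 0 0 .03;.0034 0 0 .03;.0028 0 0 .025;0 0 0 0'
python3 arc.py -.05 1
python3 w.py w5 | head -1; python3 red.py w5
python3 - <<'E'
import cv2
i=cv2.imread("pics/w5.png");cv2.imwrite("pics/w5c.png",cv2.resize(i[190:310,280:440],(800,600),interpolation=cv2.INTER_CUBIC))
E
```

```text
clock: 9.93
position: [0.4891, -0.0697, 0.0844]
ee_rot: [-0.0, 0.576, 0.817, 0.0]
contact_force: [0.6, -0.8, 0.6]
width: -0.0003
gripper_force: 0.4
row [ 0.0056 -0.0001  0.    ] turn 0.05
pos [ 0.48909491 -0.0696873   0.08441826] axis in tool [0.0052 0.1122 0.    ] radius 0.11233198059418992 tool x deg 109.66003370375529 F [ 0.61673534 -0.79265467  0.60975725]
-1 knob [ 0.49548724 -0.0875797 ] val if touching 1.147
1 knob [ 0.48270258 -0.0517949 ] val if touching 0.813
[ 0.48909491 -0.0696873   0.08441826] [-0.33643845  0.94170544] [ 0.61673534 -0.79265467  0.60975725] [-2.82582277e-01  3.16552500e-01  1.92238141e+00  2.01123462e-04
w5 [345.2 244.4] 400 [ 0.4939 -0.0453  0.04  ] r 0.1007 val 0.774
```

View pics/w5c.png

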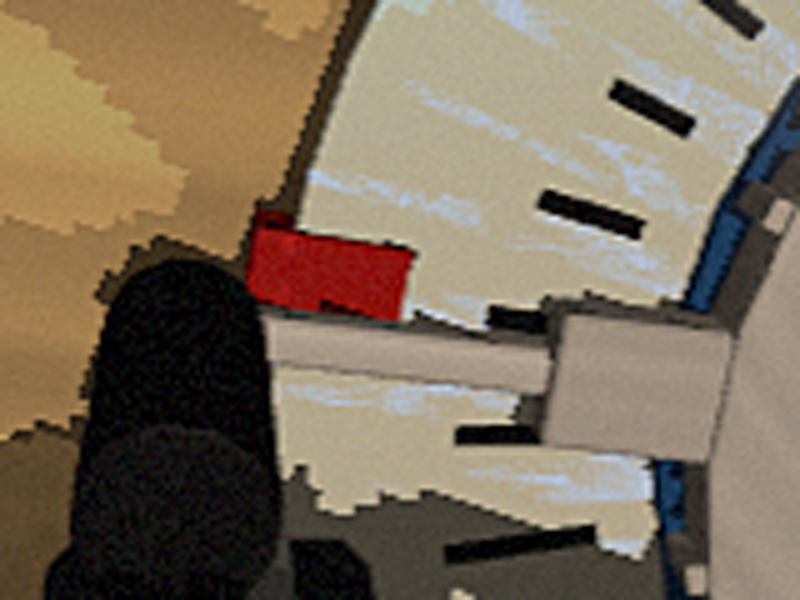

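The pointer's centre line is at crop (330,345), full-frame (346,259), and now partly covers the clip's near edge. Next I'll compute its angle.

```bash
python3 - <<'E'
from h import *
import pickle
V=lambda w:(np.hypot(w[0]-.593,w[1]+.027).round(4),((np.arctan2(w[1]+.027,w[0]-.593)%(2*np.pi))-.194-2.356).round(3))
im=pickle.load(open("w5.pkl","rb"));f=lambda u,v:(280+u/5,190+v/5)
print("pointer",[V(atz(im,*f(*c),.048)) for c in((280,343),(400,353),(500,364))])
print("clip far edge",[V(atz(im,*f(*c),z)) for c in((257,230),(415,250)) for z in(.04,.042)])
im=pickle.load(open("w4.pkl","rb"));g=im["img"].astype(int)
m=(g[:,:,0]>130)&(g[:,:,1]<70)&(g[:,:,2]<80);p=np.argwhere(m)[:,::-1].astype(np.float32)
b=cv2.boxPoints(cv2.minAreaRect(p));print("w4 box",b.round(0).tolist(),[V(atz(im,*c,.04)) for c in b])
E
```

```text
pointer [(np.float64(0.105), np.float64(0.827)), (np.float64(0.0932), np.float64(0.824)), (np.float64(0.0833), np.float64(0.825))]
clip far edge [(np.float64(0.1084), np.float64(0.744)), (np.float64(0.1086), np.float64(0.739)), (np.float64(0.0924), np.float64(0.734)), (np.float64(0.0927), np.float64(0.728))]
w4 box [[333.0, 229.0], [338.0, 210.0], [368.0, 219.0], [363.0, 238.0]] [(np.float64(0.1086), np.float64(0.832)), (np.float64(0.1086), np.float64(0.741)), (np.float64(0.0931), np.float64(0.738)), (np.float64(0.0929), np.float64(0.845))]
```

```bash
python3 steer.py '.0015 0 0 .013;.0015 0 0 .013;.0013 0 0 .012;0 0 0 0;0 0 0 0'
python3 arc.py -.05 1
python3 w.py w6 | head -1
python3 - <<'E'
import cv2
i=cv2.imread("pics/w6.png");cv2.imwrite("pics/w6c.png",cv2.resize(i[190:310,280:440],(800,600),interpolation=cv2.INTER_CUBIC))
E
```

```text
clock: 10.4
position: [0.4876, -0.0656, 0.0842]
ee_rot: [-0.0, 0.591, 0.806, 0.0]
contact_force: [-0.5, -1.4, 0.7]
width: 0.0001
gripper_force: 0.7
row [ 0.0056 -0.0001  0.    ] turn 0.05
pos [ 0.48759781 -0.06558238  0.08422934] axis in tool [ 0.0051  0.1121 -0.    ] radius 0.11224180032617354 tool x deg 107.48201596923928 F [-0.5191136  -1.38263347  0.72970113]
-1 knob [ 0.49330553 -0.08370479] val if touching 1.109
1 knob [ 0.48189009 -0.04745997] val if touching 0.774
[ 0.48759781 -0.06558238  0.08422934] [-0.30040641  0.95381121] [-0.5191136  -1.38263347  0.72970113] [-2.75388747e-01  3.14358728e-01  1.92668417e+00  2.86430041e-04
```

View pics/w6c.png

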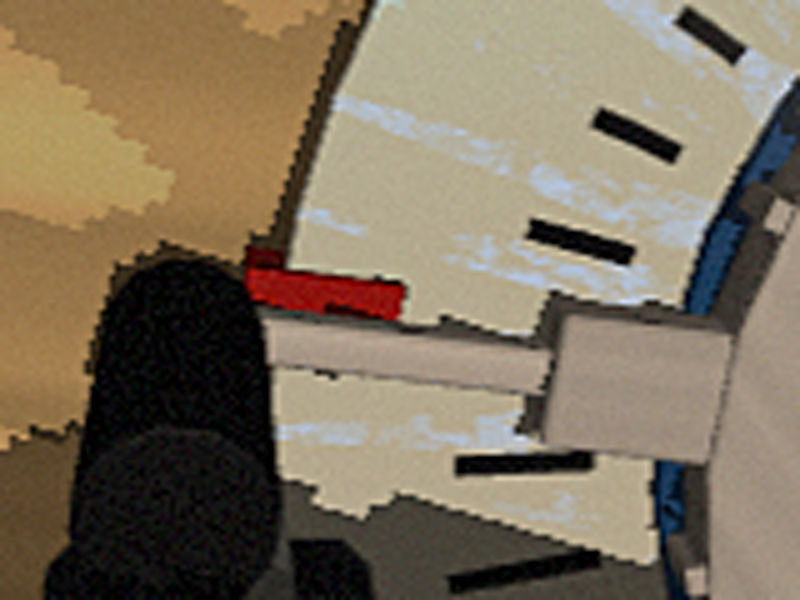

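The pointer now reads about 0.786 against the clip centre at 0.788. I'll back off along tool x, rise, and check numerically.

```bash
python3 steer.py '-.004 0 0 0;-.01 0 0 0;-.02 0 0 0;0 0 -.03 0;0 0 -.03 0'
python3 steer.py '0 0 -.03 0;0 0 -.02 0;0 0 0 0;0 0 0 0'
python3 w.py w7 | head -1; python3 red.py w7
python3 - <<'E'
from h import *
import pickle
im=pickle.load(open("w7.pkl","rb"))
for r in(.097,.102):
  for v in np.arange(.70,.88,.01):
    a=v+2.55;out=[]
    for z in(.048,.04):
        u=proj(im,(.593+r*np.cos(a),-.027+r*np.sin(a),z));out+=[u.round(0).astype(int).tolist(),im["img"][int(round(u[1])),int(round(u[0]))].tolist()]
    print(r,v.round(2),*out)
E
```

```text
clock: 10.87
position: [0.4972, -0.0991, 0.1432]
ee_rot: [-0.002, 0.592, 0.806, -0.001]
contact_force: [-0.3, -0.4, -0.2]
width: 0.0
gripper_force: 0.0
clock: 11.2
position: [0.4987, -0.0988, 0.1952]
ee_rot: [0.001, 0.592, 0.806, 0.001]
contact_force: [-0.3, 0.3, -0.5]
width: 0.0002
gripper_force: 0.0
[ 0.49874567 -0.09882362  0.19523159] [-0.29986743  0.95397996] [-0.300344    0.25037761 -0.53724436] [-3.32785646e-01  2.16268755e-01  1.73945744e+00  4.00619957e-04
w7 [335.3 164.2] 52 [ 0.4942 -0.0429  0.04  ] r 0.1 val 0.751
w7 [334.  174.2] 12 [ 0.4956 -0.0507  0.04  ] r 0.1002 val 0.83
0.097 0.7 [341, 159] [178, 191, 183] [340, 158] [176, 188, 186]
0.097 0.71 [341, 160] [174, 186, 179] [340, 160] [177, 189, 181]
0.097 0.72 [340, 161] [183, 196, 189] [340, 161] [183, 196, 189]
0.097 0.73 [340, 163] [159, 105, 99] [340, 162] [179, 206, 194]
0.097 0.74 [340, 164] [160, 32, 28] [339, 163] [170, 95, 91]
0.097 0.75 [340, 165] [151, 25, 17] [339, 165] [148, 21, 18]
0.097 0.76 [340, 166] [152, 15, 8] [339, 166] [131, 14, 12]
0.097 0.77 [339, 168] [177, 189, 165] [339, 167] [143, 135, 120]
[... 1200 characters left out ...]
76]
0.102 0.78 [333, 168] [176, 177, 156] [332, 168] [173, 175, 151]
0.102 0.79 [333, 170] [178, 162, 146] [332, 169] [178, 168, 148]
0.102 0.8 [332, 171] [178, 160, 144] [332, 170] [176, 159, 143]
0.102 0.81 [332, 172] [97, 96, 85] [332, 171] [178, 160, 144]
0.102 0.82 [332, 174] [156, 11, 4] [332, 173] [156, 28, 23]
0.102 0.83 [332, 175] [85, 39, 34] [332, 174] [156, 11, 4]
0.102 0.84 [332, 176] [183, 191, 161] [332, 175] [85, 39, 34]
0.102 0.85 [332, 178] [177, 174, 149] [332, 177] [181, 178, 153]
0.102 0.86 [332, 179] [175, 175, 149] [332, 178] [177, 174, 149]
0.102 0.87 [332, 180] [176, 172, 147] [331, 179] [178, 176, 151]
0.102 0.88 [332, 182] [171, 170, 140] [331, 180] [178, 172, 148]
```

Red shows on both sides of the pointer. At the two heights, the pointer spans about 0.765–0.81 (centre 0.787) and the clip 0.74–0.84 (centre 0.79), so it is centred to within about 1 mm. Handing in.

```bash
python3 -c "
from rig import manip, job, get_image
print(job.sign_off())"
```

```text
the job is handed in; nothing more can be done
None
```

I pushed the lever to its open stop, then back until the pointer sat over the red clip, within about 1 mm of its centre by the wrist camera. The fingers are clear and the job was handed in at about 11 s; the hand-in returned no verdict.

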